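# Pack out a plaster model in the sawing jig

### The job

The plaster model mounted in the sawing jig leaves a gap to the jig's jaw. Among the aluminium packing blocks standing on the bench, pick the one that fills this gap snugly (the thickest that still goes in), slide it upright down into the gap, about midway along the jaw, until it rests on the jig's base plate, and let go.

Things in the scene. Friction and masses are not known exactly. Their poses are not given: they have to be found in the camera images.
- jig: Fixed jig: dark base plate 85 x 160 mm, top at z = 10; grey jaw 60 long (x), 44 high; grey stop 42 high. Origin: table level, middle of the jaw's inner face. y: from jaw across the gap to the stop face at y = 88.5 mm; x along the gap, open at both ends and top. Gap from y = 0 to the model: 28.5 mm with the small model, 18.5 with the large. Above z = 30 the mouth flares: jaw 8 mm, model 6 mm back.
- model_small: Small plaster model, yellowish block with teeth: 62 mm in x, 60 in y, 51 high over the table; fixed, axes as the jig's. Origin: table level, middle of its +y side. It is either mounted in the jig (at x 0, y 88.5 mm in the jig's frame) or waits on the bench at x 140, y 88.5; then the large model, alike but 70 mm in y, is in the jig (and else waits there).
- spacer_thin: Bare aluminium packing block, upright: 50 mm long (x), 14 thick (y), 75 tall, about 140 g; origin at the centre of its underside. Fits the 18.5 mm gap, loose in the other. It stands with its x axis within 0.5 rad of the world's x.
- spacer_middle: Bare aluminium packing block, upright: 50 mm long (x), 24 thick (y), 75 tall, about 240 g; origin at the centre of its underside. Fits the 28.5 mm gap, too thick for the other. x axis as for the thin one. A third block, 34 mm thick, fits neither; it and a dark red wax block 50 mm tall stand among the two, centres 90 mm or more apart.

How it is judged:
By the outcome, as a careful person would: the job done as asked, in the order asked, and still so for the second after the job is handed in, with the robot touching nothing.
It also fails if it takes over 35 s, if anything falls off the work surface, if the arm or the gripper's body presses on something with over 40 N, if the wrist force passes 120 N, or if a joint passes its speed limit or range.

### The arm

A 6-joint arm with a two-finger parallel gripper is mounted at the origin on the work surface. World frame = base frame: x ahead of the robot, y to its left, z up, the work surface at z = 0. Lengths are in mm, angles in degrees, forces in N, time in s.
With the tool pointing down it reaches from about 300 to 850 mm from the base axis. Payload 4.2 kg.
Tool frame: the origin (TCP) lies midway between the tips of the shut fingers; the grasp point (between the pads) lies pinch_z behind it (pinch_z is the distance from the TCP to the grasp point, in mm); z points along the fingers, y is the line along which they close (so a half turn about z gives the same grasp; the last joint's range is limited). The gripper opens to 91 mm and grips with 3 to 60 N. Pads are 32 mm wide; open, the fingers measure 118 mm over their backs; the gripper's body (76 mm by 178 mm) begins 60 mm behind the grasp point.
Start: joints at [64.343, 18.312, 89.639, -0, 72.044, -1.146], TCP at [238.555, 523.197, 213.976] pointing down, gripper open.
Joint ranges: [-177.97, 177.97], [-48.28, 115.42], [12.27, 149.76], [-77.06, 257.06], [2.81, 150.46], [-146.56, 146.56]. Speed limits (degrees/s): [147.25, 147.25, 180, 180, 180, 180].

### API

Orientations are given as [roll, pitch, yaw] about the fixed x, y, z axes, in that order (R = Rz(yaw) Ry(pitch) Rx(roll)).
In Python, from workcell import state, grab_frame, job_done, masks_of, landmark_of, pinch_z gives the robot as it stands. The module is installed in compiled form; this text tells all that it offers.
- The arm moves only by the tool move_arm, never from a script. Its argument "plan" is a list of rows, each an object of numbers: "x", "y", "z": the shift along the tool's x, y, z in mm; "rx", "ry", "rz": the turn, a rotation vector about the tool's x, y, z in rad. A call has 1 to 10 rows; each row shifts and turns the commanded pose from where the row before left it, along the tool's axes as they then stand; what a row does not reach is not made up. A row lasts 1/10 s, in which the tool goes at most 50 mm and 8.59 degrees, less where a joint would pass 70% of its speed; a pose out of reach is approached as far as the arm can. A call is refused whole if a number of a shift passes 50 or a number of a turn 0.15, either way. A call with a gripper value outside its range is refused whole. "grip" is the opening, from 0 (shut) to 1 (fully open), set as the call begins (left out, the last holds). The fingers move at their own pace and stop on an object; "squeeze" is the grip in N (left out, the last holds). Time passes only in rows, so rows that do not move let the fingers close. It gives the time, the measured TCP pose, the force, the opening and the grip force at its end, in the units of the state.
- state(): the state, without advancing time (a new reading comes with each control period).
- grab_frame(name): name is "scene" or "top"; returns a dict with "img" (384x512x3 uint8, red, green, blue), "z_map" (384x512 float32, mm along the optical axis (not along the pixel's ray), 0 where there is no reading), "fx", "fy", "cx", "cy" (pixels), "dist" ([k1, k2, p1, p2, k3] as OpenCV has them; the pictures are not rectified), "rvec" (rotation vector, rad) and "tvec" (3), from world to camera coordinates, as OpenCV has them. Camera axes: x right, y down, z forward; pixel columns grow to the right and rows downward; lengths in mm; the calibration is good to about 2 mm. A picture is of the moment at which its call begins.
- job_done(): hands the job in; it is judged then, once.
Trained networks look in the newest picture that a camera, given by its name, has taken for a name from the list of things; names that differ only in an ending like _2 or _b are one class to them, and where a whole thing is asked for, a point or a joint stands for the part that bears it (a point fixed in the world has none). Each returns a list of dicts, best first, with "p" (0 to 1); they miss things now and then, are a little off and sometimes report something else, mostly with a low value. They report only what shows in the picture. A call takes as long as a camera call.
- masks_of(camera, label): "pixels" (384x512 bool, what is visible of it) and "box" ([centre column, centre row, width, height] in pixels, round what is visible of it).
- landmark_of(camera, label): "point" ([column, row] in pixels: a listed point, or the origin of a listed thing).
The state is a dict: "time_s": time; "qpos": joint angles; "qvel": joint speeds; "effort": joint torques, N m; "ee_pos": TCP position; "ee_rot": TCP orientation; "force": force on the tool from outside, world axes, zero at the start; "torque": the same for the moment, N m; "gripper_width": finger opening in mm; "gripper_force": force on a finger pad.
Only numpy, scipy, OpenCV 4.12 (cv2) and the standard library are available. Lean on these libraries where they do the work, as an engineer would, in place of code of your own. Each camera call takes 0.05 s, during which the arm holds its last target. There are 200 camera calls.

## Working session

There is one attempt and no reset: what is moved stays moved. The work goes in short steps, Python scripts to look and compute and a tool call to move; the robot and the scene stay as the last step left them, time stands still between calls to the robot, and variables do not carry over. Pictures are saved under pics/ and viewed, at most 10 in all, crops included, and the job is handed in when it is done.

Besides the shell and the picture viewer there is one more tool, called as name(argument=value, ...), one argument or row to a line, values as JSON. move_arm: Moves the arm, as the interface text tells. Its arguments: {"type":"object","properties":{"plan":{"type":"array","items":{"type":"object","properties":{"x":{"type":"number"},"y":{"type":"number"},"z":{"type":"number"},"rx":{"type":"number"},"ry":{"type":"number"},"rz":{"type":"number"}}}},"grip":{"type":"number"},"squeeze":{"type":"number"}},"required":["plan"]}

```bash
mkdir -p pics
cat > h.py <<'E'
import numpy as np, cv2
from workcell import *
def cam(n):
    f=grab_frame(n); f['K']=np.array([[f['fx'],0,f['cx']],[0,f['fy'],f['cy']],[0,0,1.]]); f['R']=cv2.Rodrigues(np.array(f['rvec'],float))[0]; f['t']=np.array(f['tvec'],float).reshape(3); f['d']=np.array(f['dist'],float); return f
def cloud(f):
    h,w=f['z_map'].shape; u,v=np.meshgrid(np.arange(w),np.arange(h))
    n=cv2.undistortPoints(np.stack([u,v],-1).reshape(-1,1,2).astype(float),f['K'],f['d']).reshape(h,w,2)
    z=f['z_map'][...,None]; P=np.concatenate([n*z,z],-1); W=(P-f['t'])@f['R']; W[f['z_map']<=0]=np.nan; return W
E
python3 - <<'E'
from h import *
ims=[]
for n in ['scene','top']:
    f=cam(n); W=cloud(f); np.save(n+'.npy',W); cv2.imwrite(f'{n}.png',f['img'][...,::-1]); ims.append(f['img'][...,::-1]); print(n,'campos',(-f['R'].T@f['t']).round(),f['fx'])
    for l in ['jig','model_small','spacer_thin','spacer_middle']:
        for m in masks_of(n,l)[:3]:
            p=W[m['pixels']]; p=p[~np.isnan(p[:,0])]
            print(l,round(m['p'],2),np.round(m['box']),len(p),np.median(p,0).round() if len(p) else '',np.percentile(p[:,2],98).round() if len(p) else '')
        print('  lm',[(round(m['p'],2),np.round(m['point'])) for m in landmark_of(n,l)[:3]])
cv2.imwrite('pics/a.png',ims[0]);cv2.imwrite('pics/b.png',ims[1])
s=state();print(pinch_z,s['ee_rot'],s['time_s'],s['gripper_width'])
E
```

```text
scene campos [1012.  560.  547.] 436.9996319664097
jig 0.75 [314. 225.  96.  61.] 2078 [566. 178.  13.] 47.0
  lm [(0.87, array([295., 220.]))]
model_small 0.84 [281. 269.  54.  54.] 1900 [690. 215.  41.] 51.0
model_small 0.68 [230. 111.  17.  37.] 568 [ 443. -269.   44.] 77.0
  lm [(0.97, array([293., 288.])), (0.27, array([182., 155.]))]
spacer_thin 0.65 [180. 143.  20.  41.] 466 [ 611. -223.   51.] 77.0
  lm [(0.77, array([179., 155.]))]
spacer_middle 0.96 [230. 113.  22.  34.] 576 [ 443. -269.   43.] 77.0
  lm [(0.6, array([231., 125.]))]
top campos [497.   2. 769.] 387.93630299192733
jig 0.92 [172. 207.  95.  67.] 2396 [546. 119.  10.] 45.0
  lm [(0.65, array([192., 197.]))]
model_small 0.95 [140. 140.  44.  42.] 1294 [674. 200.  40.] 50.0
  lm [(0.71, array([129., 148.]))]
spacer_thin 0.8 [366. 167.  33.  24.] 521 [ 603. -225.   61.] 77.0
  lm [(0.84, array([360., 174.]))]
spacer_middle 0.92 [394. 257.  38.  32.] 786 [ 433. -271.   70.] 77.0
spacer_middle 0.6 [142. 139.  41.  41.] 1285 [674. 200.  40.] 50.0
  lm [(0.83, array([388., 254.]))]
18.8 [1.79996248e+02 1.89625361e-03 1.55490021e+02] 0.9 91.36419056037253
```

View pics/a.png

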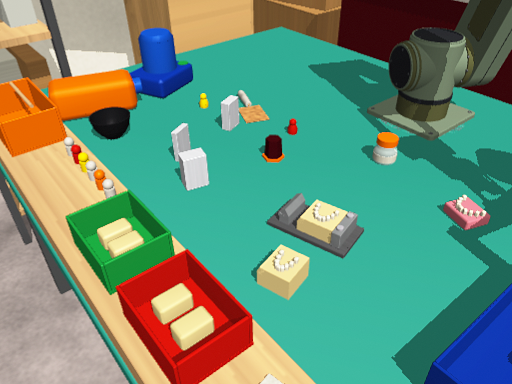

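View pics/b.png

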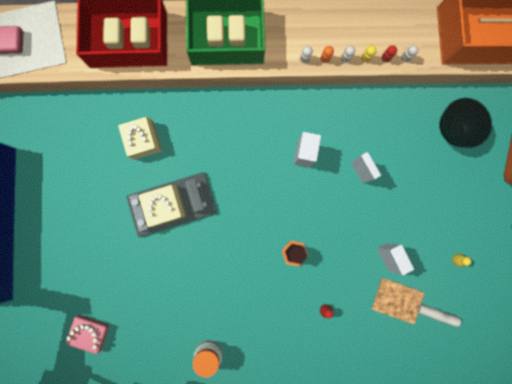

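The pictures show three aluminium blocks (top view at 310,150; 367,167; 400,260). The jig is at (172,207) with its jaw on the right, and the other model waits at (140,138). Next I'll measure the block tops, the models and the gap from the depth data.

Run:
```python
from h import *
W=np.load('top.npy');S=np.load('scene.npy')
def rect(P,lab):
    c,s,a=cv2.minAreaRect(P[:,:2].astype(np.float32)); print(lab,len(P),np.round(c,1),np.round(s,1),round(a,1),P[:,2].mean().round(1))
for (u,v) in [(310,145),(367,165),(400,260)]:
    w=W[v-30:v+30,u-30:u+30].reshape(-1,3); rect(w[(w[:,2]>71)&(w[:,2]<82)],'top')
for c in [(611,-223),(443,-269),(600,-110)]:
    w=S.reshape(-1,3); k=(w[:,2]>71)&(w[:,2]<82)&(np.hypot(w[:,0]-c[0],w[:,1]-c[1])<50); 
    if k.sum()>5: rect(w[k],'scene')
for n,A in (('top',W),('scene',S)):
    w=A.reshape(-1,3)
    for c in [(674,200),(545,140)]:
        k=(np.hypot(w[:,0]-c[0],w[:,1]-c[1])<55)&(w[:,2]>36)&(w[:,2]<60)
        rect(w[k],n+' model/jig'); 
im=cv2.imread('top.png'); a=cv2.resize(im[110:245,105:240],(540,540),interpolation=cv2.INTER_CUBIC)
cv2.imwrite('pics/c.png',a)
m=W[:,:,2]; print(W[207,130:220:3].round().tolist())
```

```text
top 505 [ 641.6 -118.3] [34.1 50.1] 77.2 74.6
top 214 [ 604.2 -228.6] [49.8 14.3] 27.8 74.5
top 389 [ 432.6 -276.8] [50.1 24.7] 24.3 74.7
scene 100 [ 607.8 -228.8] [50.6 15.6] 28.3 75.2
scene 113 [ 434.9 -276.9] [51.3 26.5] 23.1 75.6
scene 150 [ 634.4 -116.3] [36.9 28.8] 76.8 75.6
top model/jig 1004 [677.  204.6] [63.7 58.8] 16.0 41.5
top model/jig 1362 [548.3 142.1] [ 62.4 107.2] 15.5 41.3
scene model/jig 1119 [677.9 204.3] [64.8 57.2] 15.2 43.3
scene model/jig 1029 [550.7 141.7] [ 64.3 109. ] 15.6 43.1
[[544.0, 226.0, 10.0], [542.0, 212.0, 41.0], [541.0, 206.0, 42.0], [541.0, 201.0, 40.0], [541.0, 195.0, 41.0], [541.0, 189.0, 41.0], [540.0, 181.0, 50.0], [540.0, 176.0, 49.0], [541.0, 173.0, 40.0], [540.0, 167.0, 42.0], [540.0, 161.0, 40.0], [540.0, 156.0, 41.0], [540.0, 150.0, 41.0], [539.0, 143.0, 49.0], [540.0, 138.0, 43.0], [540.0, 133.0, 40.0], [540.0, 128.0, 38.0], [540.0, 124.0, 31.0], [541.0, 121.0, 11.0], [541.0, 116.0, 9.0], [540.0, 110.0, 10.0], [539.0, 101.0, 32.0], [538.0, 94.0, 40.0], [538.0, 88.0, 41.0], [539.0, 84.0, 29.0], [540.0, 81.0, 9.0], [540.0, 75.0, 8.0], [540.0, 69.0, 8.0], [539.0, 63.0, 9.0], [540.0, 58.0, -1.0]]
```

View pics/c.png

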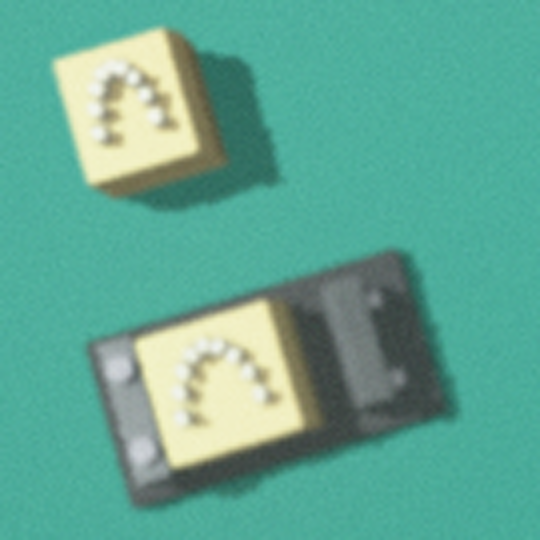

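Run:
```python
from h import *
W=np.load('top.npy').reshape(-1,3);S=np.load('scene.npy').reshape(-1,3)
def edges(A,name):
    k=(np.hypot(A[:,0]-548,A[:,1]-142)<110)&(A[:,2]>5)&(A[:,2]<14)
    c,s,a=cv2.minAreaRect(A[k][:,:2].astype(np.float32)); print(name,'plate',np.round(c,1),np.round(s,1),a)
for n,A in (('top',W),('scene',S)):
    edges(A,n)
th=np.radians(15.5); ex=np.array([np.cos(th),np.sin(th)]);ey=np.array([-ex[1],ex[0]])
for n,A in (('top',W),('scene',S)):
    q=(A[:,:2]-[548.3,142.1]); X=q@ex;Y=q@ey
    for nm,xc in (('jig',0),('wait',140)):
        k=(abs(X-xc)<22)&(abs(Y)<90)
        b=np.floor(Y[k]/2).astype(int); z=A[k,2]
        print(n,nm,[(2*i+1,int(np.median(z[b==i]))) for i in np.unique(b) if abs(i)<45])
    k=(A[:,2]>30)&(A[:,2]<60)&(abs(Y)<60)
    for nm,lo,hi in (('jaw',-58,-30),('model+stop',-20,60)):
        kk=k&(abs(X)<50)&(Y>lo)&(Y<hi); print(n,nm,'X',np.percentile(X[kk],[1,99]).round(1),'Y',np.percentile(Y[kk],[1,99]).round(1))
    # angle from jaw top & model face
    kk=(A[:,2]>34)&(abs(X)<50)&(abs(Y)<60)&(A[:,2]<60)
    print(cv2.minAreaRect(A[kk][:,:2].astype(np.float32)))
```

```text
top plate [579.2 155.8] [152.1 160.7] 15.865509033203125
scene plate [550.  146.8] [ 87.  160.2] 15.75767993927002
top jig [(np.int64(-87), 0), (np.int64(-85), 0), (np.int64(-83), 0), (np.int64(-81), 0), (np.int64(-79), 0), (np.int64(-77), 0), (np.int64(-75), 8), (np.int64(-73), 9), (np.int64(-71), 9), (np.int64(-69), 9), (np.int64(-67), 9), (np.int64(-65), 9), (np.int64(-63), 9), (np.int64(-61), 10), (np.int64(-59), 10), (np.int64(-57), 10), (np.int64(-55), 27), (np.int64(-53), 36), (np.int64(-51), 39), (np.int64(-49), 40), (np.int64(-47), 41), (np.int64(-45), 42), (np.int64(-43), 42), (np.int64(-41), 39), (np.int64(-39), 36), (np.int64(-37), 31), (np.int64(-35), 30), (np.int64(-33), 10), (np.int64(-31), 9), (np.int64(-29), 9), (np.int64(-27), 9), (np.int64(-25), 9), (np.int64(-23), 9), (np.int64(-21), 9), (np.int64(-19), 9), (np.int64(-17), 19), (np.int64(-15), 32), (np.int64(-13), 36), (np.int64(-11), 41), (np.int64(-9), 40), (np.int64(-7), 40), (np.int64(-5), 40), (np.int64(-3), 40), (np.int64(-1), 40), (np.int64(1), 41), (np.int64(3), 41), (np.int64(5), 41), (np.int64(7), 41), (
[... 5383 characters left out ...]
, 48), (np.int64(39), 46), (np.int64(41), 43), (np.int64(43), 42), (np.int64(45), 42), (np.int64(47), 42), (np.int64(49), 42), (np.int64(51), 42), (np.int64(53), 22), (np.int64(55), 1), (np.int64(57), 1), (np.int64(59), 1), (np.int64(61), 1), (np.int64(63), 0), (np.int64(65), 1), (np.int64(67), 1), (np.int64(69), 1), (np.int64(71), 0), (np.int64(73), 1), (np.int64(75), 1), (np.int64(77), 1), (np.int64(79), 1), (np.int64(81), 1), (np.int64(83), 1), (np.int64(85), 1), (np.int64(87), 1), (np.int64(89), 1)]
scene jaw X [-27.   32.7] Y [-54.8 -35.9]
scene model+stop X [-29.2  35.8] Y [-11.7  59.3]
((550.01806640625, 144.87789916992188), (71.25843811035156, 115.44589233398438), 15.399175643920898)
```

Profile result: the jaw face is at local y ≈ -34.5 and the model face at ≈ -16.5, so the gap is about 18 mm. The waiting model spans 60 mm, so it's the small one. That makes the thin block (about 604,-229, yaw 28°) the right choice.

```bash
cat >> h.py <<'E'
from scipy.spatial.transform import Rotation as Ro
import json
def rows(x,y,z,yaw,step=47,minr=1):
    s=state(); p=np.array(s['ee_pos']); R0=Ro.from_euler('xyz',s['ee_rot'],degrees=True); R1=Ro.from_euler('xyz',[180,0,yaw],degrees=True)
    rv=(R0.inv()*R1).as_rotvec(); d=np.array([x,y,z])-p
    n=max(minr,int(np.ceil(np.linalg.norm(d)/step)),int(np.ceil(np.linalg.norm(rv)/.147)))
    out=[]
    for i in range(n):
        R=R0*Ro.from_rotvec(rv*i/n); t=R.inv().apply(d/n)
        out.append(dict(zip(['x','y','z','rx','ry','rz'],[round(float(a),1) for a in t]+[round(float(a),3) for a in rv/n])))
    print(round(s['time_s'],2),p.round(1),np.round(s['ee_rot'],2),np.round(s['force'],1),'w',round(s['gripper_width'],1)); 
    for r in out: print(json.dumps({k:v for k,v in r.items() if abs(v)>0.0004}))
E
python3 -c "
from h import *
rows(605.5,-228.7,170,28)"
```

```text
0.9 [238.6 523.2 214. ] [180.     0.   155.49] [ 0.1 -0.2  0.1] w 91.4
{"x": -35.9, "y": -29.6, "z": 2.4, "rz": 0.124}
{"x": -39.2, "y": -24.9, "z": 2.4, "rz": 0.124}
{"x": -42.0, "y": -19.9, "z": 2.4, "rz": 0.124}
{"x": -44.1, "y": -14.5, "z": 2.4, "rz": 0.124}
{"x": -45.6, "y": -9.0, "z": 2.4, "rz": 0.124}
{"x": -46.4, "y": -3.3, "z": 2.4, "rz": 0.124}
{"x": -46.4, "y": 2.4, "z": 2.4, "rz": 0.124}
{"x": -45.8, "y": 8.2, "z": 2.4, "rz": 0.124}
{"x": -44.4, "y": 13.7, "z": 2.4, "rz": 0.124}
{"x": -42.4, "y": 19.1, "z": 2.4, "rz": 0.124}
{"x": -39.7, "y": 24.2, "z": 2.4, "rz": 0.124}
{"x": -36.4, "y": 28.9, "z": 2.4, "rz": 0.124}
{"x": -32.6, "y": 33.2, "z": 2.4, "rz": 0.124}
{"x": -28.2, "y": 36.9, "z": 2.4, "rz": 0.124}
{"x": -23.5, "y": 40.1, "z": 2.4, "rz": 0.124}
{"x": -18.3, "y": 42.7, "z": 2.4, "rz": 0.124}
{"x": -12.9, "y": 44.6, "z": 2.4, "rz": 0.124}
{"x": -7.3, "y": 45.9, "z": 2.4, "rz": 0.124}
```

move_arm(
  plan=[
    {"x":-36,"y":-30,"z":2,"rz":0.124},
    {"x":-39,"y":-25,"z":2,"rz":0.124},
    {"x":-42,"y":-20,"z":2,"rz":0.124},
    {"x":-44,"y":-14.5,"z":2,"rz":0.124},
    {"x":-45.5,"y":-9,"z":2,"rz":0.124},
    {"x":-46.5,"y":-3,"z":2,"rz":0.124},
    {"x":-46.5,"y":2.5,"z":2,"rz":0.124},
    {"x":-46,"y":8,"z":2,"rz":0.124},
    {"x":-44.5,"y":14,"z":2,"rz":0.124},
    {"x":-42.5,"y":19,"z":2,"rz":0.124},
  ],
  grip=0.6,
)

```text
schema error: expected keys x, y, z, rx, ry, rz
```

move_arm(
  plan=[
    {"x":-40,"y":24,"z":2,"rz":0.124},
    {"x":-36.5,"y":29,"z":2,"rz":0.124},
    {"x":-32.5,"y":33,"z":2,"rz":0.124},
    {"x":-28,"y":37,"z":2,"rz":0.124},
    {"x":-23.5,"y":40,"z":2,"rz":0.124},
    {"x":-18,"y":42.5,"z":2,"rz":0.124},
    {"x":-13,"y":44.5,"z":2,"rz":0.124},
    {"x":-7,"y":46,"z":2,"rz":0.124},
  ],
)

```text
schema error: expected keys x, y, z, rx, ry, rz
```

```bash
python3 -c "
from h import *
rows(605.5,-228.7,47,28)
print(state()['qpos'])"
```

```text
0.9 [238.6 523.2 214. ] [180.     0.   155.49] [ 0.1 -0.2  0.1] w 91.4
{"x": -34.0, "y": -28.0, "z": 8.8, "rz": 0.117}
{"x": -37.0, "y": -23.8, "z": 8.8, "rz": 0.117}
{"x": -39.6, "y": -19.3, "z": 8.8, "rz": 0.117}
{"x": -41.5, "y": -14.6, "z": 8.8, "rz": 0.117}
{"x": -43.0, "y": -9.6, "z": 8.8, "rz": 0.117}
{"x": -43.8, "y": -4.5, "z": 8.8, "rz": 0.117}
{"x": -44.0, "y": 0.6, "z": 8.8, "rz": 0.117}
{"x": -43.7, "y": 5.7, "z": 8.8, "rz": 0.117}
{"x": -42.7, "y": 10.8, "z": 8.8, "rz": 0.117}
{"x": -41.1, "y": 15.7, "z": 8.8, "rz": 0.117}
{"x": -39.0, "y": 20.4, "z": 8.8, "rz": 0.117}
{"x": -36.4, "y": 24.8, "z": 8.8, "rz": 0.117}
{"x": -33.2, "y": 28.9, "z": 8.8, "rz": 0.117}
{"x": -29.6, "y": 32.6, "z": 8.8, "rz": 0.117}
{"x": -25.6, "y": 35.8, "z": 8.8, "rz": 0.117}
{"x": -21.2, "y": 38.6, "z": 8.8, "rz": 0.117}
{"x": -16.6, "y": 40.8, "z": 8.8, "rz": 0.117}
{"x": -11.7, "y": 42.5, "z": 8.8, "rz": 0.117}
{"x": -6.7, "y": 43.5, "z": 8.8, "rz": 0.117}
[ 6.43425951e+01  1.83114692e+01  8.96386188e+01 -1.91394807e-03
  7.20461232e+01 -1.14683571e+00]
```

All six keys are needed in each row.

move_arm(
  plan=[
    {"x":-36,"y":-30,"z":2,"rx":0,"ry":0,"rz":0.124},
    {"x":-39,"y":-25,"z":2,"rx":0,"ry":0,"rz":0.124},
    {"x":-42,"y":-20,"z":2,"rx":0,"ry":0,"rz":0.124},
    {"x":-44,"y":-14.5,"z":2,"rx":0,"ry":0,"rz":0.124},
    {"x":-45.5,"y":-9,"z":2,"rx":0,"ry":0,"rz":0.124},
    {"x":-46.5,"y":-3,"z":2,"rx":0,"ry":0,"rz":0.124},
    {"x":-46.5,"y":2.5,"z":2,"rx":0,"ry":0,"rz":0.124},
    {"x":-46,"y":8,"z":2,"rx":0,"ry":0,"rz":0.124},
    {"x":-44.5,"y":14,"z":2,"rx":0,"ry":0,"rz":0.124},
    {"x":-42.5,"y":19,"z":2,"rx":0,"ry":0,"rz":0.124},
  ],
  grip=0.6,
)

```text
time_s: 1.9
ee_pos: [442.2, 102.5, 194.2]
ee_rot: [179.9, -0.0, 84.1]
force: [0.5, 0.9, -0.3]
gripper_width: 54.7
gripper_force: 0.0
```

move_arm(
  plan=[
    {"x":-40,"y":24,"z":2,"rx":0,"ry":0,"rz":0.124},
    {"x":-36.5,"y":29,"z":2,"rx":0,"ry":0,"rz":0.124},
    {"x":-32.5,"y":33,"z":2,"rx":0,"ry":0,"rz":0.124},
    {"x":-28,"y":37,"z":2,"rx":0,"ry":0,"rz":0.124},
    {"x":-23.5,"y":40,"z":2,"rx":0,"ry":0,"rz":0.124},
    {"x":-18,"y":42.5,"z":2,"rx":0,"ry":0,"rz":0.124},
    {"x":-13,"y":44.5,"z":2,"rx":0,"ry":0,"rz":0.124},
    {"x":-7,"y":46,"z":2,"rx":0,"ry":0,"rz":0.124},
  ],
)

```text
time_s: 2.7
ee_pos: [603.5, -232.1, 177.8]
ee_rot: [-180.0, -0.0, 27.3]
force: [1.0, 0.8, -0.1]
gripper_width: 54.9
gripper_force: 0.0
```

```bash
python3 -c "
from h import *
rows(605.5,-228.7,47,28)
print(state()['qpos'])"
```

```text
2.7 [ 603.5 -232.1  177.8] [-1.800e+02 -2.000e-02  2.729e+01] [ 1.   0.8 -0.1] w 54.9
{"x": 1.1, "y": -0.7, "z": 43.6, "rz": -0.004}
{"x": 1.1, "y": -0.7, "z": 43.6, "rz": -0.004}
{"x": 1.1, "y": -0.7, "z": 43.6, "rz": -0.004}
[-2.20579678e+01  2.60538780e+01  8.27778210e+01  1.57093069e-02
  7.11615325e+01  4.06438421e+01]
```

move_arm(
  plan=[
    {"x":1,"y":-1,"z":35,"rx":0,"ry":0,"rz":-0.006},
    {"x":1,"y":-1,"z":35,"rx":0,"ry":0,"rz":-0.006},
    {"x":1,"y":-0.5,"z":30,"rx":0,"ry":0,"rz":0},
    {"x":0,"y":0,"z":20,"rx":0,"ry":0,"rz":0},
    {"x":0,"y":0,"z":10,"rx":0,"ry":0,"rz":0},
    {"x":0,"y":0,"z":0,"rx":0,"ry":0,"rz":0},
  ],
)

```text
time_s: 3.3
ee_pos: [603.7, -226.3, 46.6]
ee_rot: [-179.9, 0.1, 28.3]
force: [0.2, 0.3, 0.4]
gripper_width: 54.7
gripper_force: 0.0
```

```bash
python3 -c "
from h import *
rows(605.5,-228.7,47,28)
f=cam('scene');cv2.imwrite('pics/d.png',cv2.resize(f['img'][60:210,110:310,::-1],(800,600),interpolation=cv2.INTER_CUBIC))"
```

```text
3.3 [ 603.7 -226.3   46.6] [-1.7988e+02  1.0000e-01  2.8290e+01] [0.2 0.3 0.4] w 54.7
{"x": 0.4, "y": 3.0, "z": -0.4, "rx": -0.002, "ry": 0.002, "rz": 0.005}
```

View pics/d.png

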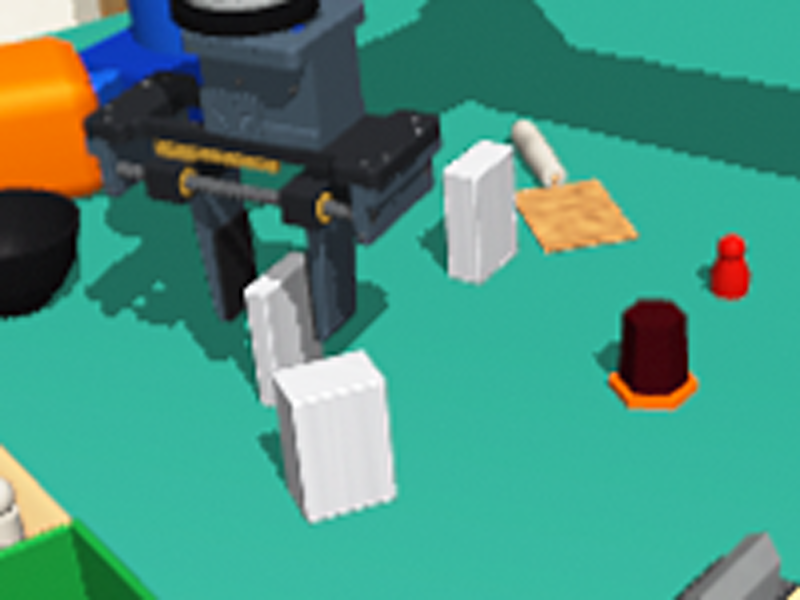

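The open fingers (crop columns 235 and 335) straddle the thin block at (275,320). Gripping now, after a small centring shift.

move_arm(
  plan=[
    {"x":0.5,"y":3,"z":0,"rx":0,"ry":0,"rz":0.005},
    {"x":0,"y":0,"z":0,"rx":0,"ry":0,"rz":0},
  ],
)

```text
time_s: 3.55
ee_pos: [607.6, -229.6, 49.6]
ee_rot: [179.8, -0.1, 28.0]
force: [0.1, 0.5, -0.7]
gripper_width: 54.9
gripper_force: 0.0
```

move_arm(
  plan=[
    {"x":0,"y":0,"z":0,"rx":0,"ry":0,"rz":0},
    {"x":0,"y":0,"z":0,"rx":0,"ry":0,"rz":0},
    {"x":0,"y":0,"z":0,"rx":0,"ry":0,"rz":0},
    {"x":0,"y":0,"z":0,"rx":0,"ry":0,"rz":0},
    {"x":0,"y":0,"z":0,"rx":0,"ry":0,"rz":0},
    {"x":0,"y":0,"z":0,"rx":0,"ry":0,"rz":0},
  ],
  grip=0,
  squeeze=30,
)

```text
time_s: 4.15
ee_pos: [606.3, -228.9, 47.9]
ee_rot: [-180.0, 0.0, 28.0]
force: [-0.8, 0.4, -0.2]
gripper_width: 14.2
gripper_force: 30.0
```

move_arm(
  plan=[
    {"x":0,"y":0,"z":-10,"rx":0,"ry":0,"rz":0},
    {"x":0,"y":0,"z":-30,"rx":0,"ry":0,"rz":0},
    {"x":0,"y":0,"z":-30,"rx":0,"ry":0,"rz":0},
    {"x":0,"y":0,"z":-20,"rx":0,"ry":0,"rz":0},
    {"x":0,"y":0,"z":-5,"rx":0,"ry":0,"rz":0},
  ],
)

```text
time_s: 4.65
ee_pos: [607.8, -229.5, 146.4]
ee_rot: [179.7, -0.2, 28.0]
force: [1.0, -0.0, -1.0]
gripper_width: 14.1
gripper_force: 30.0
```

```bash
python3 -c "
from h import *
th=np.radians(15.6); ex=np.array([np.cos(th),np.sin(th)]);ey=np.array([-ex[1],ex[0]])
c=np.array([548.3,142.1])-25.3*ey; print('slot top-cam',c)
rows(c[0],c[1],142,15.6)"
```

```text
slot top-cam [555.10367146 117.73198706]
4.65 [ 607.8 -229.5  146.4] [179.74  -0.23  28.01] [ 1. -0. -1.] w 14.1
{"x": 14.6, "y": -41.4, "z": 0.4, "rx": 0.001, "ry": -0.001, "rz": 0.027}
{"x": 13.4, "y": -41.8, "z": 0.4, "rx": 0.001, "ry": -0.001, "rz": 0.027}
{"x": 12.3, "y": -42.2, "z": 0.4, "rx": 0.001, "ry": -0.001, "rz": 0.027}
{"x": 11.2, "y": -42.5, "z": 0.5, "rx": 0.001, "ry": -0.001, "rz": 0.027}
{"x": 10.0, "y": -42.8, "z": 0.5, "rx": 0.001, "ry": -0.001, "rz": 0.027}
{"x": 8.8, "y": -43.0, "z": 0.5, "rx": 0.001, "ry": -0.001, "rz": 0.027}
{"x": 7.7, "y": -43.2, "z": 0.5, "rx": 0.001, "ry": -0.001, "rz": 0.027}
{"x": 6.5, "y": -43.4, "z": 0.5, "rx": 0.001, "ry": -0.001, "rz": 0.027}
```

move_arm(
  plan=[
    {"x":15,"y":-41,"z":0,"rx":0,"ry":0,"rz":0.027},
    {"x":13,"y":-42,"z":0,"rx":0,"ry":0,"rz":0.027},
    {"x":12,"y":-42,"z":0,"rx":0,"ry":0,"rz":0.027},
    {"x":11,"y":-42.5,"z":0,"rx":0,"ry":0,"rz":0.027},
    {"x":10,"y":-43,"z":0,"rx":0,"ry":0,"rz":0.027},
    {"x":9,"y":-43,"z":0,"rx":0,"ry":0,"rz":0.027},
    {"x":8,"y":-43,"z":0,"rx":0,"ry":0,"rz":0.027},
    {"x":6.5,"y":-43.5,"z":0,"rx":0,"ry":0,"rz":0.027},
    {"x":0,"y":0,"z":0,"rx":0,"ry":0,"rz":0},
    {"x":0,"y":0,"z":0,"rx":0,"ry":0,"rz":0},
  ],
)

```text
time_s: 5.65
ee_pos: [553.0, 118.7, 142.3]
ee_rot: [180.0, 0.1, 15.8]
force: [1.3, -0.4, -1.2]
gripper_width: 13.9
gripper_force: 30.0
```

Run:
```python
from h import *
th=np.radians(15.6); ex=np.array([np.cos(th),np.sin(th)]);ey=np.array([-ex[1],ex[0]])
c=np.array([548.3,142.1])-25.3*ey
for i in range(4):
    s=state(); p=np.array(s['ee_pos']); f=cam('scene'); print(p.round(1))
rows(c[0],c[1],142,15.6)
W=cloud(f); np.save('s2.npy',W)
for m in masks_of('scene','spacer_thin')[:2]:
    w=W[m['pixels']]; print(round(m['p'],2),m['box'].round() if hasattr(m['box'],'round') else m['box'],np.nanmedian(w,0).round(1))
q=W[...,:2]-np.array(p[:2]); X=q@ex;Y=q@ey;Z=W[...,2]
# +x end face and -y side face of held block, lower part (below fingers)
k=(abs(X)<40)&(abs(Y)<25)&(Z>p[2]-46)&(Z<p[2]-8); print(k.sum())
for a,n in ((X,'X'),(Y,'Y')): print(n,np.histogram(a[k],bins=np.arange(-40,42,2))[0], )
cv2.imwrite('pics/e.png',cv2.resize(f['img'][140:290,220:420,::-1],(800,600),interpolation=cv2.INTER_CUBIC))
```

```text
[553.  118.7 142.3]
[553.2 117.7 142.4]
[553.5 117.2 142.5]
[553.6 116.8 142.6]
5.85 [553.7 116.7 142.7] [1.7999e+02 3.0000e-02 1.5540e+01] [-0.1  0.1 -1.1] w 13.6
{"x": 1.6, "y": -0.6, "z": 0.7, "ry": 0.001, "rz": -0.001}
0.62 [303.5, 165.3, 21.8, 46.5] [572.5 122.  127.6]
357
X [ 0  0  0  0  0  0  0  3 11  5 12  6 10  8  9 13  7 11  8 10 14  9 10  6
  9 12  9 11 10  9 12 75 58  0  0  0  0  0  0  0]
Y [  0   0   0   0   0   0   0   0   0   0   0   0   0   0   0   1  16  22
  22  13  20  20 236   7   0   0   0   0   0   0   0   0   0   0   0   0
   0   0   0   0]
```

View pics/e.png

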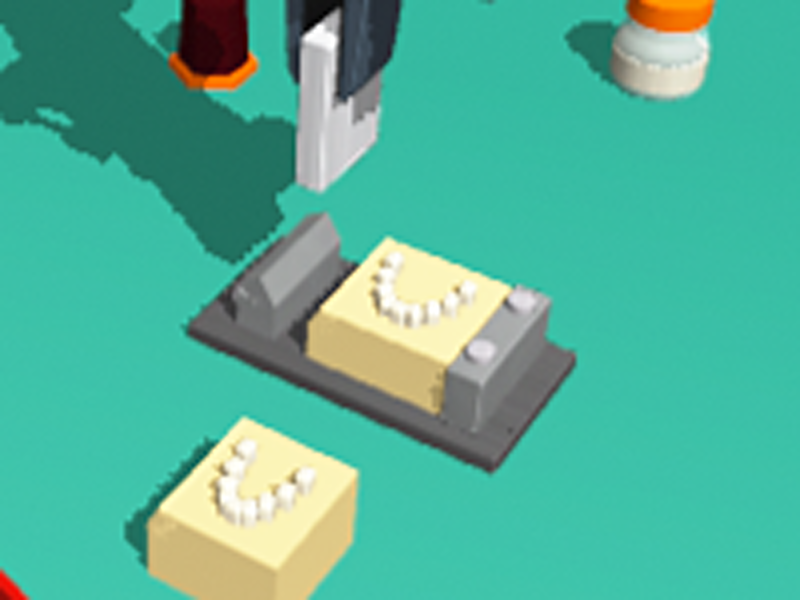

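The block is held upright, with its bottom at crop (315,185), just behind the jig's mouth. Next I'll measure its offset from the jaw and model faces in this one camera.

Run:
```python
from h import *
W=np.load('s2.npy'); th=np.radians(15.6); ex=np.array([np.cos(th),np.sin(th)]);ey=np.array([-ex[1],ex[0]])
q=W[...,:2]-np.array([553.6,116.8]); X=q@ex;Y=q@ey;Z=W[...,2]
def st(n,a,k): print(n,k.sum(),np.median(a[k]).round(2),a[k].std().round(2))
b=(Z>98)&(Z<130)&(abs(Y)<12)
st('block +y',Y,b&(abs(X)<20)&(Y>0)); k=b&(abs(X)<20)&(Y>2); print('yaw off deg',np.degrees(np.polyfit(X[k],Y[k],1)[0]),'tilt',np.polyfit(Z[k],Y[k],1)[0])
st('block +x',X,b&(abs(Y)<3.5)&(X>19))
for lo,hi in ((-16,-4),):
    k=(Z>15)&(Z<28)&(abs(X)<27)&(Y>lo)&(Y<hi); st('jaw face',Y,k)
    if k.sum()>5: print(np.degrees(np.polyfit(X[k],Y[k],1)[0]))
k=(Z>15)&(Z<28)&(X>20)&(X<45); 
st('jaw +x',X,k&(Y>-26)&(Y<-11)); st('model +x',X,k&(Y>15)&(Y<70)); kk=k&(Y>15)&(Y<70); print('model yaw',np.degrees(-np.polyfit(Y[kk],X[kk],1)[0]),'Ymin',np.percentile(Y[kk],[1,3]))
k=(Z>13)&(Z<36)&(X>10)&(X<45)&(Y>0)&(Y<100);st('all',Y,k)
k=(Z>15)&(Z<40)&(abs(X)<45)&(Y>70)&(Y<105); print('stop Y',np.percentile(Y[k],[2,98]))
for z in (16,20,24,28,32,36,40):
    k=(abs(Z-z)<2)&(abs(X)<25)&(Y>-20)&(Y<10); print(z,k.sum(),np.percentile(Y[k],[50,95]).round(1) if k.any() else '')
k=(Z>41)&(abs(X)<25)&(Y>-25)&(Y<10)&(Z<60); print('jaw ridge',k.sum(),Y[k].mean() if k.any() else 0)
k=(Z>39)&(abs(X)<25)&(Z<60)&(Y>2); print('model top -y edge',np.percentile(Y[k],[.5,2]))
```

```text
block +y 167 5.13 0.5
yaw off deg -0.13191386000173133 tilt 0.005375454694027285
block +x 111 269.63 156.01
jaw face 76 -10.62 0.52
0.24795084567754336
jaw +x 40 33.36 3.14
model +x 151 34.04 0.86
model yaw 0.3639923201390348 Ymin [16.16523487 16.86709346]
all 492 59.21 27.72
stop Y [71.24396305 96.45277667]
16 19 [-10.5  -9.6]
20 21 [-10.7 -10.1]
24 19 [-10.5  -9.9]
28 26 [-10.6 -10.1]
32 37 [-11.4 -10.5]
36 40 [-13.5 -11.9]
40 41 [-15.6 -13.8]
jaw ridge 81 -19.364983060301594
model top -y edge [14.58398172 15.45812578]
```

move_arm(
  plan=[
    {"x":3.5,"y":-0.5,"z":10,"rx":0,"ry":0,"rz":-0.006},
    {"x":0,"y":0,"z":18,"rx":0,"ry":0,"rz":0},
    {"x":0,"y":0,"z":10,"rx":0,"ry":0,"rz":0},
    {"x":0,"y":0,"z":0,"rx":0,"ry":0,"rz":0},
    {"x":0,"y":0,"z":0,"rx":0,"ry":0,"rz":0},
    {"x":0,"y":0,"z":0,"rx":0,"ry":0,"rz":0},
  ],
)

```text
time_s: 6.5
ee_pos: [557.5, 119.5, 105.6]
ee_rot: [180.0, -0.1, 16.0]
force: [1.0, 0.2, -0.8]
gripper_width: 13.9
gripper_force: 30.0
```

Run:
```python
from h import *
for i in range(3): f=cam('scene')
p=state()['ee_pos']; rows(557.3,118.4,60,15.9)
W=cloud(f);th=np.radians(15.8); ex=np.array([np.cos(th),np.sin(th)]);ey=np.array([-ex[1],ex[0]])
q=W[...,:2]-np.array(p[:2]); X=q@ex;Y=q@ey;Z=W[...,2]
b=(Z>p[2]-40)&(Z<p[2]-6)&(abs(Y)<9)&(abs(X)<35)
for n,a,k in (('+y',Y,b&(abs(X)<20)&(Y>2)),('+x',X,b&(abs(Y)<3.5)&(X>20)),('jaw',Y,(Z>15)&(Z<28)&(abs(X)<27)&(Y>-18)&(Y<-6)),('model+x',X,(Z>15)&(Z<28)&(X>20)&(X<45)&(Y>15)&(Y<70)),('jaw+x',X,(Z>15)&(Z<40)&(X>20)&(X<45)&(Y>-26)&(Y<-15))):
    print(n,k.sum(),np.median(a[k]).round(2),a[k].std().round(2))
```

```text
6.65 [557.3 119.6 105.6] [ 1.800e+02 -8.000e-02  1.598e+01] [ 0.  -0.8 -0.3] w 14.0
{"x": -0.4, "y": 1.1, "z": 45.6, "ry": -0.001, "rz": 0.001}
+y 153 5.02 0.56
+x 51 23.91 0.82
jaw 74 -12.34 0.54
model+x 151 29.85 0.87
jaw+x 60 28.85 2.3
```

move_arm(
  plan=[
    {"x":0,"y":1,"z":5,"rx":0,"ry":0,"rz":0},
    {"x":0,"y":0,"z":8,"rx":0,"ry":0,"rz":0},
    {"x":0,"y":0,"z":8,"rx":0,"ry":0,"rz":0},
    {"x":0,"y":0,"z":6,"rx":0,"ry":0,"rz":0},
    {"x":0,"y":0,"z":4,"rx":0,"ry":0,"rz":0},
    {"x":0,"y":0,"z":0,"rx":0,"ry":0,"rz":0},
    {"x":0,"y":0,"z":0,"rx":0,"ry":0,"rz":0},
  ],
)

```text
time_s: 7.35
ee_pos: [557.3, 118.6, 73.9]
ee_rot: [-180.0, -0.0, 16.0]
force: [-0.5, 0.4, -1.3]
gripper_width: 14.0
gripper_force: 30.0
```

Run:
```python
from h import *
for i in range(3): f=cam('scene'); print(np.round(state()['force'],1))
rows(557,118.5,58,15.9)
cv2.imwrite('pics/f.png',cv2.resize(f['img'][140:290,220:420,::-1],(800,600),interpolation=cv2.INTER_CUBIC))
```

```text
[-0.   0.1 -0.9]
[-0.   0.2 -0.7]
[ 0.8 -0.5 -1.3]
7.5 [557.5 118.6  74.3] [-1.800e+02 -5.000e-02  1.597e+01] [ 0.8 -0.5 -1.3] w 13.7
{"x": -0.5, "z": 16.3, "ry": -0.001, "rz": 0.001}
```

View pics/f.png

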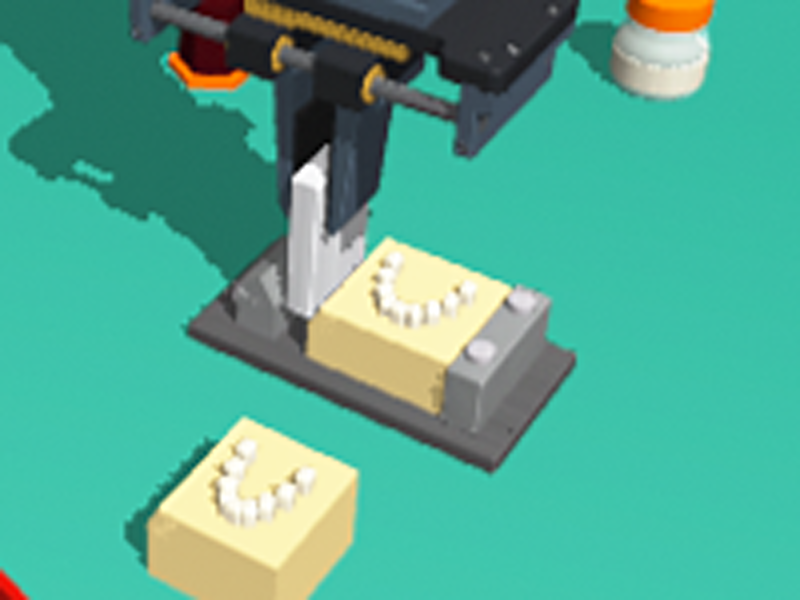

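The block's foot (310,310) is entering the gap between jaw and model, and the force readings show no contact. Going down gently until it touches.

move_arm(
  plan=[
    {"x":0,"y":0,"z":4,"rx":0,"ry":0,"rz":0},
    {"x":0,"y":0,"z":4,"rx":0,"ry":0,"rz":0},
    {"x":0,"y":0,"z":3,"rx":0,"ry":0,"rz":0},
    {"x":0,"y":0,"z":2,"rx":0,"ry":0,"rz":0},
    {"x":0,"y":0,"z":0,"rx":0,"ry":0,"rz":0},
    {"x":0,"y":0,"z":0,"rx":0,"ry":0,"rz":0},
  ],
)

```text
time_s: 8.1
ee_pos: [557.2, 118.5, 60.9]
ee_rot: [-180.0, 0.0, 16.0]
force: [0.4, -0.1, -1.2]
gripper_width: 13.8
gripper_force: 30.0
```

move_arm(
  plan=[
    {"x":0,"y":0,"z":1.5,"rx":0,"ry":0,"rz":0},
    {"x":0,"y":0,"z":1,"rx":0,"ry":0,"rz":0},
    {"x":0,"y":0,"z":0,"rx":0,"ry":0,"rz":0},
    {"x":0,"y":0,"z":0,"rx":0,"ry":0,"rz":0},
  ],
)

```text
time_s: 8.5
ee_pos: [557.2, 118.5, 58.4]
ee_rot: [-180.0, -0.0, 16.0]
force: [0.3, -0.4, -1.6]
gripper_width: 14.0
gripper_force: 30.0
```

move_arm(
  plan=[
    {"x":0,"y":0,"z":0.7,"rx":0,"ry":0,"rz":0},
    {"x":0,"y":0,"z":0,"rx":0,"ry":0,"rz":0},
    {"x":0,"y":0,"z":0,"rx":0,"ry":0,"rz":0},
  ],
)

```text
time_s: 8.8
ee_pos: [557.3, 118.6, 57.9]
ee_rot: [-180.0, -0.0, 16.0]
force: [0.3, 0.9, -1.0]
gripper_width: 14.0
gripper_force: 30.0
```

Run:
```python
from h import *
for i in range(3): f=cam('scene'); s=state(); print(np.round(s['force'],1),np.round(s['ee_pos'],1))
```

```text
[-0.2  0.4 -1.2] [557.3 118.6  57.9]
[-0.2  0.4 -0.3] [557.4 118.6  57.9]
[ 0.7  0.7 -0.3] [557.3 118.6  57.8]
```

move_arm(
  plan=[
    {"x":0,"y":0,"z":0.6,"rx":0,"ry":0,"rz":0},
    {"x":0,"y":0,"z":0,"rx":0,"ry":0,"rz":0},
    {"x":0,"y":0,"z":0,"rx":0,"ry":0,"rz":0},
  ],
)

```text
time_s: 9.25
ee_pos: [557.4, 118.6, 57.8]
ee_rot: [-180.0, -0.0, 16.0]
force: [-0.7, 0.7, 5.6]
gripper_width: 13.8
gripper_force: 30.0
```

move_arm(
  plan=[
    {"x":0,"y":0,"z":0.5,"rx":0,"ry":0,"rz":0},
    {"x":0,"y":0,"z":0,"rx":0,"ry":0,"rz":0},
    {"x":0,"y":0,"z":0,"rx":0,"ry":0,"rz":0},
  ],
)

```text
time_s: 9.55
ee_pos: [557.4, 118.6, 57.8]
ee_rot: [180.0, -0.0, 16.0]
force: [-1.6, 0.8, 8.3]
gripper_width: 13.5
gripper_force: 30.0
```

The upward force with z stalled at 57.8 means the block rests on the base plate. Releasing and retreating.

move_arm(
  plan=[
    {"x":0,"y":0,"z":-0.5,"rx":0,"ry":0,"rz":0},
    {"x":0,"y":0,"z":0,"rx":0,"ry":0,"rz":0},
    {"x":0,"y":0,"z":0,"rx":0,"ry":0,"rz":0},
    {"x":0,"y":0,"z":0,"rx":0,"ry":0,"rz":0},
    {"x":0,"y":0,"z":0,"rx":0,"ry":0,"rz":0},
  ],
  grip=0.45,
)

```text
time_s: 10.05
ee_pos: [557.1, 118.5, 56.9]
ee_rot: [-180.0, 0.0, 16.0]
force: [-0.4, -0.5, 0.3]
gripper_width: 40.7
gripper_force: 0.0
```

move_arm(
  plan=[
    {"x":0,"y":0,"z":-10,"rx":0,"ry":0,"rz":0},
    {"x":0,"y":0,"z":-25,"rx":0,"ry":0,"rz":0},
    {"x":0,"y":0,"z":-40,"rx":0,"ry":0,"rz":0},
    {"x":0,"y":0,"z":-40,"rx":0,"ry":0,"rz":0},
    {"x":0,"y":0,"z":-20,"rx":0,"ry":0,"rz":0},
    {"x":0,"y":0,"z":0,"rx":0,"ry":0,"rz":0},
    {"x":0,"y":0,"z":0,"rx":0,"ry":0,"rz":0},
  ],
)

```text
time_s: 10.75
ee_pos: [556.9, 118.5, 192.4]
ee_rot: [-180.0, -0.0, 16.0]
force: [-0.5, -0.1, -0.7]
gripper_width: 41.2
gripper_force: 0.0
```

Run:
```python
from h import *
f=cam('scene'); W=cloud(f); s=state(); print(s['ee_pos'],s['force'],s['gripper_width'])
th=np.radians(15.8); ex=np.array([np.cos(th),np.sin(th)]);ey=np.array([-ex[1],ex[0]])
q=W[...,:2]-np.array([557.3,118.6]); X=q@ex;Y=q@ey;Z=W[...,2]
k=(abs(X)<35)&(abs(Y)<12)&(Z>60)&(Z<95); print(k.sum(),'top',np.percentile(Z[k],[90,99]).round(1),'X',np.percentile(X[k],[1,99]).round(1)); t=k&(Z>82); print(cv2.minAreaRect(W[t][:,:2].astype(np.float32)))
k2=k&(abs(X)<20)&(Z<80)&(Y>2); print('tilt',np.polyfit(Z[k2],Y[k2],1)[0])
cv2.imwrite('pics/g.png',cv2.resize(f['img'][140:290,220:420,::-1],(800,600),interpolation=cv2.INTER_CUBIC))
```

```text
[556.36046361 118.37020965 191.28402162] [ 0.10189751  0.39884735 -0.98859803] 40.81523370894353
349 top [86.7 87.7] X [-25.   25.5]
((557.4207153320312, 117.17097473144531), (50.800514221191406, 14.148289680480957), 16.267711639404297)
tilt 0.005406170465127288
```

View pics/g.png

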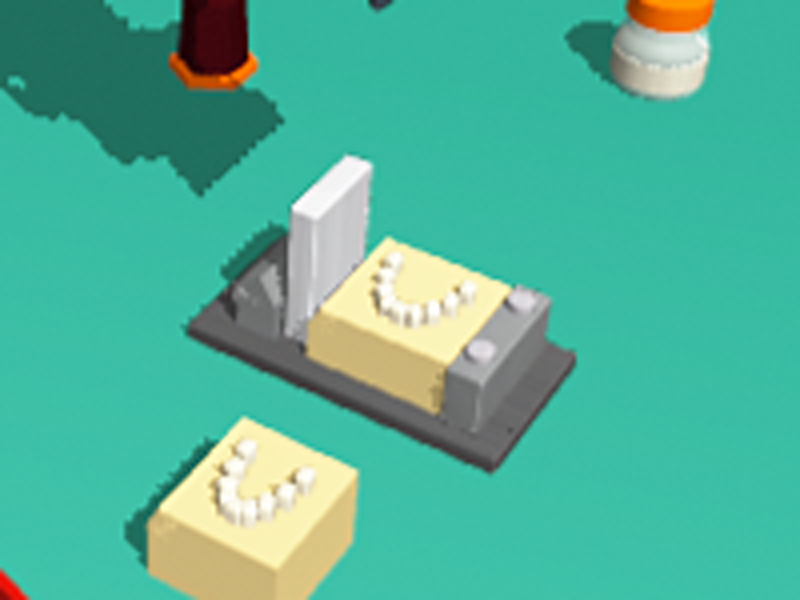

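The block stands upright in the gap, with its foot at (295,330) on the base plate and its top at about 86 mm (expected 85). The gripper is clear, so I'm handing the job in.

```bash
python3 -c "
from workcell import *
print(job_done())"
```

```text
the job is handed in; nothing more can be done
None
```

The large model is in the jig (gap about 18.5 mm), so I put the thin block in: it stands upright about midway along the jaw, resting on the base plate and released, and I handed the job in at about 11 s.

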